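# Swap a dry cup for a rinsed bottle on the drying rack

### The arm

A 7-joint arm with a two-finger parallel gripper is mounted at the origin on the work surface; the furniture and walls round the work are solid. World frame = base frame: x ahead of the robot, y to its left, z up, the work surface at z = 0. Lengths are in m, angles in rad, forces in N, time in s.
With the tool pointing down it reaches from about 0.425 to 0.875 m from the base axis. Payload 4.7 kg.
Tool frame: the origin (TCP) lies midway between the tips of the shut fingers; the grasp point (between the pads) lies 19 mm behind it; z points along the fingers, y is the line along which they close (so a half turn about z gives the same grasp; the last joint's range is limited). The gripper opens to 87 mm and grips with 3 to 60 N. Pads are 19 mm wide; open, the fingers measure 117 mm over their backs; the gripper's body (75 mm by 190 mm) begins 51 mm behind the grasp point.
Start: joints at [1.151, 0.321, -0.07, 1.45, 0.023, 1.371, -0.057], TCP at [0.273, -0.59, 0.223] pointing down, gripper open.
Joint ranges: [-2.86, 2.86], [-0.3, 2.09], [-1.38, 1.24], [0.06, 2.45], [-1.56, 4.7], [0.09, 2.05], [-2.69, 2.69]. Speed limits (rad/s): [2.57, 2.57, 3.14, 3.14, 3.14, 3.14, 3.14].

### API

Orientations are given as a rotation vector (axis times angle).
In Python, from bench import monitor, cams, workorder gives the robot as it stands.
- The arm moves only by the tool move_arm, never from a script. Its arguments are lists of equal length, an entry for each row: "slide": the shift along the tool's x, y, z in cm, a list of three; "roll": the turn about the tool's z in rad. In form: {"slide": [[dx, dy, dz], ...], "roll": [roll, ...]}. A call has 1 to 20 rows; each row is the pose to reach, as a shift and turn from the pose commanded when the call began, along the tool's axes at that moment; what a row does not reach only later rows make up. A row lasts 1/10 s, in which the tool goes at most 50 mm and 8.59 degrees, less where a joint would pass 70% of its speed; a pose out of reach is approached as far as the arm can. A call with a gripper value outside its range is refused whole. "gripper" is the finger opening in cm, from 0 to 8.7, set as the call begins (left out, the last holds). The fingers move at their own pace and stop on an object; "squeeze" is the grip in N (left out, the last holds). Time passes only in rows, so rows that repeat a pose let the fingers close. It gives the time, the measured TCP pose, the force, the opening and the grip force at its end, in the units of the state.
- monitor.get_state(): the state, without advancing time (a new reading comes with each control period).
- cams.get_image(name): name is "scene" or "top"; returns the picture (400x640x3 uint8, red, green, blue); there is no depth.
- cams.get_calibration(name): a dict with "mtx" (3x3 intrinsics, pixels), "dist_coeffs" ([k1, k2, p1, p2, k3] as OpenCV has them; the pictures are not rectified), "R" (3x3) and "t" (3): a world point X has camera coordinates R X + t. Camera axes: x right, y down, z forward; pixel columns grow to the right and rows downward; lengths in m; the calibration is good to about 2 mm. A picture is of the moment at which its call begins. get_calibration takes no time and is no camera call.
- workorder.close_job(): hands the job in; it is judged then, once.
The state is a dict: "time": time; "joint_positions": joint angles; "qd": joint speeds; "joint_torque": joint torques, N m; "position": TCP position; "tool_rot": TCP orientation; "ft_force": force on the tool from outside, world axes, zero at the start; "torque": the same for the moment, N m; "grip_width": opening from 0.0 (shut) to 1.0 (fully open); "grip_force": force on a finger pad.
Only numpy, scipy, OpenCV 4.12 (cv2) and the standard library are available. Lean on these libraries where they do the work, as an engineer would, in place of code of your own. Each camera call takes 0.05 s, during which the arm holds its last target. There are 200 camera calls.

### The job

The rinsed square bottle lying on the green draining mat has to drain and dry, but every peg of the drying rack is taken. Take the dry steel cup off its peg and stand it mouth down on the floor of the empty clear tray, then turn the rinsed bottle mouth down and hang it on the freed peg, all the way down. Set both down without dropping them, and leave the other two bottles hanging as they are.

Things in the scene. Friction and masses are not known exactly. Their poses are not given: they have to be found in the camera images.
- bottle_rinsed: the rinsed bottle: white, open, hollow, 60 g, lying on the mat mouth to the robot's right. Body 46x46 mm, 64 long, flat sides; round neck 39 mm outside, 34 bore; rim 84 from the base; base 2 mm thick. Origin: centre of the base's underside; z along the axis to the mouth; x, y square to the sides. One flat side is down: axis 23 mm above the mat's top. Grip across two sides, 20-40 N
- bottle_b: a bottle just like the rinsed one, hanging loose and mouth down on another peg; stays there. Origin: centre of the underside of its base (now on top), z to the mouth (now down)
- bottle_c: the third bottle of that kind, hanging loose and mouth down on another peg; stays there. Origin and axes as for the others
- cup: dry steel cup, round, 60 mm across at the mouth, slightly less at its base, 34 high, base 2 mm thick, 50 g, hanging loose and mouth down on one of the pegs, its inside bottom on the tip. Origin: centre of the underside of its base (now on top); z points to the mouth (now down). Grip across the outside with 20 to 30 N
- tray: clear plastic tray, fixed, empty, 151 mm (x) by 201 mm (y), 37 mm high; origin: centre of its underside; inner floor 1 mm above the origin, 136 x 184 mm between its walls, which are 36 mm high
- rack: drying rack, fixed: steel drip pan 104 (x) by 320 mm (y), rim 26 mm high, three upright pegs in a row along its y, 115 mm apart. Origin: centre of its underside; +x points away from the robot, give or take its yaw. Things hang with their inside bottom on the peg tip, so their origins are 2 mm above the tip
- peg0 (a point): centre of the top of the first peg, at y = -115 mm in the rack's frame, 105 mm above the bench. Peg: white plastic with a grey tip, 22 mm across at the foot, tapering to 17 mm near the top and 13 mm at the flat tip
- peg1 (a point): the same for the middle peg, at y = 0 in the rack's frame
- peg2 (a point): the same for the third peg, at y = +115 mm in the rack's frame
- mat: green ribbed draining mat, fixed and stiff, 110 mm (x) by 130 mm (y), top 8 mm above its origin (centre of its underside)
- yellow_bin: yellow open parts bin, fixed, 103 x 154 x 68 mm, a bystander beside the rack; origin: centre of its underside
Mind the look-alikes: they are no part of the job. Leave any orange look-alike of the bottle_rinsed alone.

How it is judged:
At the end, for the whole second after the job is handed in: All three bottles hang mouth down (within 10 deg), one on each peg, base within 14 mm of the peg's centre and seated on its tip (7 mm); the cup stands mouth down (within 6 deg) on the tray floor, within 45 mm (x) and 70 mm (y) of the tray's centre; all at rest (((horizontal distance between bottle_rinsed and peg0 below 0.014 m and z of bottle_rinsed in the frame of peg0 between -0.004 and 0.007 m) or (horizontal distance between bottle_rinsed and peg1 below 0.014 m and z of bottle_rinsed in the frame of peg1 between -0.004 and 0.007 m) or (horizontal distance between bottle_rinsed and peg2 below 0.014 m and z of bottle_rinsed in the frame of peg2 between -0.004 and 0.007 m)) and angle between each of bottle_rinsed, bottle_b, bottle_c's own z axis and vertical above 2.97 rad and x of cup in the frame of tray between -0.045 and 0.045 m and y of cup in the frame of tray between -0.07 and 0.07 m and z of cup in the frame of tray between 0.03 and 0.04 m and angle between cup's own z axis and vertical above 3.04 rad and ((horizontal distance between bottle_b and peg0 below 0.014 m and z of bottle_b in the frame of peg0 between -0.004 and 0.007 m) or (horizontal distance between bottle_b and peg1 below 0.014 m and z of bottle_b in the frame of peg1 between -0.004 and 0.007 m) or (horizontal distance between bottle_b and peg2 below 0.014 m and z of bottle_b in the frame of peg2 between -0.004 and 0.007 m)) and ((horizontal distance between bottle_c and peg0 below 0.014 m and z of bottle_c in the frame of peg0 between -0.004 and 0.007 m) or (horizontal distance between bottle_c and peg1 below 0.014 m and z of bottle_c in the frame of peg1 between -0.004 and 0.007 m) or (horizontal distance between bottle_c and peg2 below 0.014 m and z of bottle_c in the frame of peg2 between -0.004 and 0.007 m)) and linear speed of each of bottle_rinsed, cup below 0.02 m/s and angular speed of each of bottle_rinsed, cup below 0.2 rad/s); the robot touches nothing.
It fails at once if one of the other two bottles is lifted or carried off: moved more than 20 mm, or tilted more than 15 degrees (distance of any of bottle_b, bottle_c from where it was at the start of the episode above 0.02 m or angle between any of bottle_b, bottle_c's own z axis and vertical below 2.88 rad).
It fails at once if the rinsed bottle or the cup is dropped: falls faster than 0.7 m/s (a fall of 25 mm) with no finger on it ((linear speed of bottle_rinsed above 0.7 m/s and contact force between the fingers and bottle_rinsed below 0.05 N) or (linear speed of cup above 0.7 m/s and contact force between the fingers and cup below 0.05 N)).
It also fails if it takes over 48 s, if anything falls off the work surface, if the arm or the gripper's body presses on something with over 40 N, if the wrist force passes 120 N, or if a joint passes its speed limit or range.

## Working session

There is one attempt and no reset: what is moved stays moved. The work goes in short steps, Python scripts to look and compute and a tool call to move; the robot and the scene stay as the last step left them, time stands still between calls to the robot, and variables do not carry over. Pictures are saved under pics/ and viewed, at most 10 in all, crops included, and the job is handed in when it is done.

Besides the shell and the picture viewer there is one more tool, called after "Emit:" as a command line: name --pt "numbers of a row" for each row, then --argument value for the rest. move_arm: Moves the arm, as the interface text tells. Its arguments: {"type":"object","properties":{"slide":{"type":"array","items":{"type":"array","items":{"type":"number"}}},"roll":{"type":"array","items":{"type":"number"}},"gripper":{"type":"number"},"squeeze":{"type":"number"}},"required":["slide","roll"]}

```bash
mkdir -p pics; ls; python3 - <<'E'
from bench import monitor,cams
import cv2,json
print(monitor.get_state())
for n in("scene","top"):
    cv2.imwrite(f"pics/{n}0.png",cams.get_image(n)[:,:,::-1]); print(n,cams.get_calibration(n))
E
```

```text
pics
{'time': 0.0, 'joint_positions': array([ 1.15107607,  0.32184167, -0.07011601,  1.45170414,  0.02258715,
        1.37078019, -0.05692901]), 'qd': array([ 0.00064345,  0.00027026,  0.00049824, -0.00129383,  0.0004622 ,
        0.00094236, -0.00056446]), 'joint_torque': array([ 2.13729090e-04, -4.91291785e+01, -4.03624177e-01, -3.12529063e+01,
       -6.39108382e-02,  4.38970432e-02,  1.89111643e-04]), 'position': array([ 0.27296064, -0.58928775,  0.22143499]), 'tool_rot': array([-3.06612776e+00, -6.75751991e-01,  7.74085439e-04]), 'ft_force': array([ 0.24261355, -0.53908489, -0.47691485]), 'torque': array([ 0.04269075, -0.01702496, -0.0206274 ]), 'grip_force': 0.0, 'grip_width': 1.0004467014631273}
scene {'mtx': array([[367.23079725,   0.        , 319.55026677],
       [  0.        , 367.23079725, 198.96230461],
       [  0.        ,   0.        ,   1.        ]]), 'dist_coeffs': array([0.01889853, 0.        , 0.        , 0.        , 0.        ]), 'R': array([[-0.91779208, -0.39693891, -0.00985944],
       [-0.28084021,  0.6665047 , -0.69057966],
       [ 0.2806893 , -0.63103961, -0.72318913]]), 't': array([0.48325784, 0.17901031, 0.82980888])}
top {'mtx': array([[372.92447396,   0.        , 317.7595353 ],
       [  0.        , 372.92447396, 197.44685258],
       [  0.        ,   0.        ,   1.        ]]), 'dist_coeffs': array([-0.05688028,  0.        ,  0.        ,  0.        ,  0.        ]), 'R': array([[ 0.0260901 , -0.99951225, -0.01716303],
       [-0.9867258 , -0.02299588, -0.16075879],
       [ 0.1602857 ,  0.02112942, -0.98684449]]), 't': array([0.06459108, 0.52273986, 1.02074652])}
```

View pics/scene0.png

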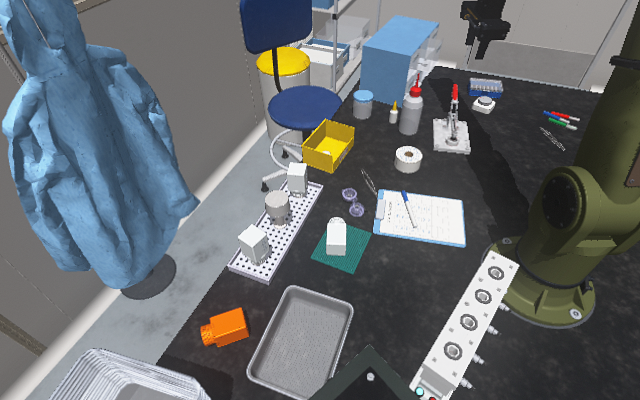

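View pics/top0.png

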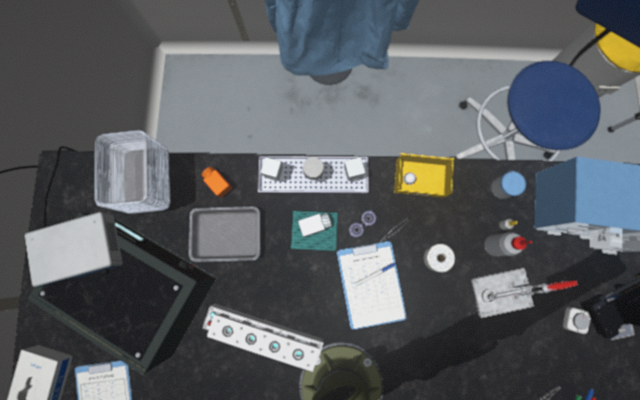

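```bash
cat > h.py <<'E'
import numpy as np, cv2
from bench import monitor,cams
C={n:cams.get_calibration(n) for n in("scene","top")}
def ray(n,p):
    c=C[n]; q=cv2.undistortPoints(np.array([[p]],float),c["mtx"],c["dist_coeffs"])[0,0]
    d=c["R"].T@np.array([q[0],q[1],1]); return -c["R"].T@c["t"],d/np.linalg.norm(d)
def plane(n,p,z):
    o,d=ray(n,p); return o+d*(z-o[2])/d[2]
def tri(ps,pt):
    a,u=ray("scene",ps); b,v=ray("top",pt)
    s=np.linalg.lstsq(np.stack([u,-v],1),b-a,rcond=None)[0]
    P,Q=a+s[0]*u,b+s[1]*v; return (P+Q)/2,np.linalg.norm(P-Q)
def proj(n,X):
    c=C[n]; return cv2.projectPoints(np.array(X,float).reshape(-1,1,3),cv2.Rodrigues(c["R"])[0],c["t"],c["mtx"],c["dist_coeffs"])[0][:,0]
def grab(n,name=None,box=None,k=4):
    im=cams.get_image(n)[:,:,::-1].copy()
    if name:
        x0,x1,y0,y1=box; cv2.imwrite("pics/"+name,cv2.resize(im[y0:y1,x0:x1],None,fx=k,fy=k,interpolation=cv2.INTER_CUBIC))
    return im
E
python3 - <<'E'
from h import *
a=cv2.imread("pics/top0.png"); b=cv2.imread("pics/scene0.png")
cv2.imwrite("pics/t1.png",cv2.resize(a[140:270,180:380],None,fx=4,fy=4,interpolation=cv2.INTER_CUBIC))
cv2.imwrite("pics/s1.png",cv2.resize(b[150:290,220:380],None,fx=4,fy=4,interpolation=cv2.INTER_CUBIC))
print("tray",[plane("top",p,.037).round(3) for p in [(190,207),(260,207),(260,261),(190,261)]])
print("crate",[plane("top",p,.0).round(3) for p in [(95,133),(168,135),(168,205),(95,210)]])
print("rack",[plane("top",p,.026).round(3) for p in [(258,156),(369,156),(369,193),(258,193)]])
E
```

```text
tray [array([0.485, 0.446, 0.037]), array([0.49 , 0.243, 0.037]), array([0.338, 0.235, 0.037]), array([0.331, 0.434, 0.037])]
crate [array([0.718, 0.788, 0.   ]), array([0.714, 0.549, 0.   ]), array([0.494, 0.528, 0.   ]), array([0.473, 0.756, 0.   ])]
rack [array([0.644, 0.258, 0.026]), array([ 0.651, -0.07 ,  0.026]), array([ 0.54 , -0.07 ,  0.026]), array([0.533, 0.252, 0.026])]
```

View pics/t1.png

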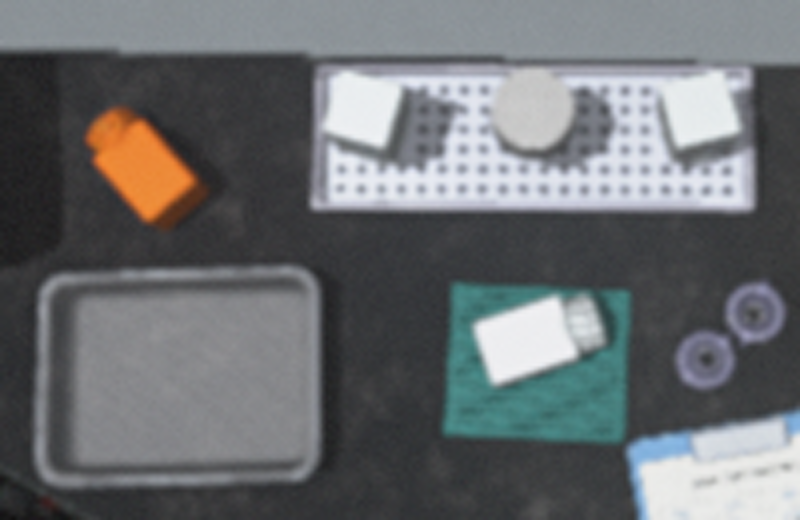

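View pics/s1.png

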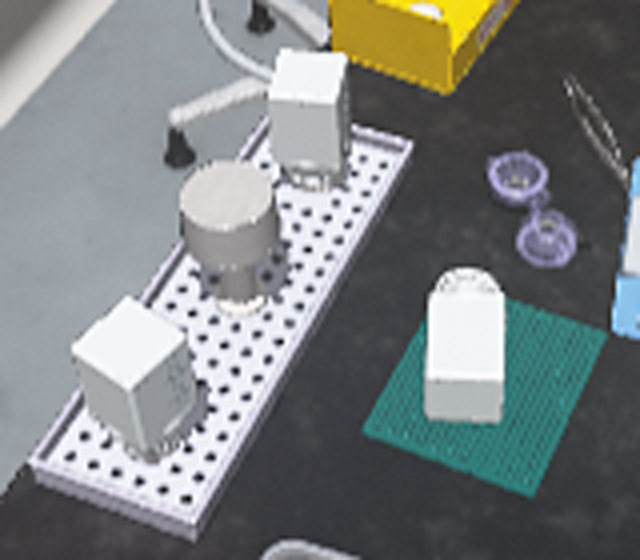

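```bash
python3 - <<'E'
from h import *
S=lambda x,y:(220+(x+.5)/4-.5,150+(y+.5)/4-.5); T=lambda x,y:(180+(x+.5)/4-.5,140+(y+.5)/4-.5)
P=[]
for n,s,t in [("baseFar",(427,374),(473,325)),("baseNear",(503,380),(495,385)),("shFar",(430,290),(555,296)),("shNear",(505,291),(578,355)),("cup",(229,195),(533,108)),
 ("b far-right...", (0,0),(0,0))][:5]:
    p,e=tri(S(*s),T(*t)); P.append(p); print(n,p.round(4),"gap",round(e,4))
print("base-near-bottom tri none; body top in plane z=.054:")
Q=[plane("top",T(*t),.054) for t in [(473,325),(495,385),(555,296),(578,355)]]; Q2=[plane("scene",S(*t),.054) for t in [(427,374),(503,380),(430,290),(505,291)]]
for a,b in zip(Q,Q2): print(a.round(4),b.round(4))
print("cup top plane .107", plane("top",T(533,108),.107).round(4),plane("scene",S(229,195),.107).round(4))
# masks: white body top in top view, cup disk
a=cv2.imread("pics/top0.png"); b=cv2.imread("pics/scene0.png")
roi=a[205:252,292:340]; m=(roi.min(2)>185).astype(np.uint8); c=max(cv2.findContours(m,0,1)[0],key=cv2.contourArea); print("top rect",cv2.minAreaRect(c+np.array([292,205])))
r=cv2.boxPoints(cv2.minAreaRect(c+np.array([292,205]))); print([plane("top",p,.054).round(4) for p in r])
# rack pan rim corners in both views
for n,s,t in [("rimNearL",(200,525),(312,209)),("rimNearR",(411,145),(753,209)),("trayc",(0,0),(0,0))][:2]:
    p,e=tri(S(*s),T(*t)); print(n,p.round(4),round(e,4))
# peg foot seen in scene crop (243,303) on pan; tray rim in plane .037 mid
print("tray c",np.mean([plane("top",T(*t),.037) for t in [(35,268),(322,266),(320,482),(36,487)]],0).round(4))
print("tray scene NE", [plane("scene",p,.037).round(3) for p in [(286,286),(354,303),(320,398),(248,378)]])
print("bottles b,c tops", [plane("top",T(*t),.107).round(4) for t in [(365,110),(699,112)]],[plane("scene",S(*t),.107).round(4) for t in [(131,340),(309,75)]])
E
```

```text
baseFar [0.4518 0.1311 0.0568] gap 0.0011
baseNear [0.4112 0.1147 0.0521] gap 0.0021
shFar [0.4734 0.0744 0.0586] gap 0.0013
shNear [0.4325 0.0573 0.058 ] gap 0.0009
cup [0.5948 0.0916 0.1077] gap 0.0001
base-near-bottom tri none; body top in plane z=.054:
[0.4515 0.1311 0.054 ] [0.4532 0.1292 0.054 ]
[0.4101 0.1144 0.054 ] [0.4119 0.1163 0.054 ]
[0.4733 0.0743 0.054 ] [0.4755 0.071  0.054 ]
[0.4324 0.0572 0.054 ] [0.4339 0.0542 0.054 ]
cup top plane .107 [0.595  0.0916 0.107 ] [0.5952 0.091  0.107 ]
top rect ((314.1499938964844, 223.4499969482422), (15.495158195495605, 29.092952728271484), 71.56504821777344)
[array([0.452 , 0.1311, 0.054 ]), array([0.4798, 0.0545, 0.054 ]), array([0.4389, 0.0399, 0.054 ]), array([0.4114, 0.116 , 0.054 ])]
rimNearL [0.5355 0.2532 0.0279] 0.0007
rimNearR [ 0.5452 -0.0669  0.0245] 0.0029
tray c [0.4123 0.342  0.037 ]
tray scene NE [array([0.493, 0.255, 0.037]), array([0.348, 0.235, 0.037]), array([0.342, 0.424, 0.037]), array([0.472, 0.445, 0.037])]
bottles b,c tops [array([0.5912, 0.206 , 0.107 ]), array([ 0.5948, -0.021 ,  0.107 ])] [array([0.5929, 0.2069, 0.107 ]), array([ 0.598 , -0.0225,  0.107 ])]
```

Candidates (top image): white bottle on the green mat (315,224) is the one. The orange look-alike (216,181) and the hanging bottles at (271,167) and (355,168) are not. The cup is at (313,167) on the middle peg. The tray is the low one at (225,234), since its 152×203 mm matches; the deep crate at (132,172) doesn't. The crops confirm this: triangulated cup top is 0.108 and bottle top about 0.055.

```bash
cat >> h.py <<'E'
from scipy.spatial.transform import Rotation as Ro
def to(X,yaw_y=None):
    s=monitor.get_state(); R=Ro.from_rotvec(s["tool_rot"]).as_matrix()
    d=R.T@(np.array(X)-s["position"])*100
    y=np.arctan2(R[1,1],R[0,1]); print("pos",s["position"].round(4),"y-yaw",y.round(3),"slide",d.round(2),"tilt",R[:,2].round(3), "roll",None if yaw_y is None else round(-(yaw_y-y),3))
E
python3 -c "
from h import *
to([.5945,.092,.2],.356)"
```

```text
pos [ 0.2729 -0.5894  0.2216] y-yaw -1.137 slide [ 57.82 -48.31   2.23] tilt [-0.001  0.002 -1.   ] roll -1.493
```

Emit:
move_arm --pt "57.8 -48.3 2.2" --pt "57.8 -48.3 2.2" --pt "57.8 -48.3 2.2" --pt "57.8 -48.3 2.2" --pt "57.8 -48.3 2.2" --pt "57.8 -48.3 2.2" --pt "57.8 -48.3 2.2" --pt "57.8 -48.3 2.2" --pt "57.8 -48.3 2.2" --pt "57.8 -48.3 2.2" --pt "57.8 -48.3 2.2" --pt "57.8 -48.3 2.2" --pt "57.8 -48.3 2.2" --pt "57.8 -48.3 2.2" --pt "57.8 -48.3 2.2" --pt "57.8 -48.3 2.2" --pt "57.8 -48.3 2.2" --pt "57.8 -48.3 2.2" --pt "57.8 -48.3 2.2" --pt "57.8 -48.3 2.2" --roll '[-1.493,-1.493,-1.493,-1.493,-1.493,-1.493,-1.493,-1.493,-1.493,-1.493,-1.493,-1.493,-1.493,-1.493,-1.493,-1.493,-1.493,-1.493,-1.493,-1.493]' --gripper 8.7

```text
time: 2.1
position: [0.5946, 0.0894, 0.2007]
tool_rot: [1.796, 2.576, -0.001]
ft_force: [0.2, -0.0, 0.3]
grip_width: 0.996
grip_force: 0.0
```

```bash
python3 -c "
from h import *
to([.5945,.092,.078],.356)"
```

```text
pos [0.5946 0.0894 0.2007] y-yaw 0.353 slide [ 0.26  0.08 12.27] tilt [ 0.    -0.001 -1.   ] roll -0.003
```

Emit:
move_arm --pt "0.2 0 3" --pt "0.2 0 6" --pt "0.2 0 9" --pt "0.2 0 11" --pt "0.2 0 12.2" --pt "0.2 0 12.2" --pt "0.2 0 12.2" --roll '[0,0,0,0,0,0,0]'

```text
time: 2.8
position: [0.5946, 0.093, 0.0794]
tool_rot: [1.793, 2.578, 0.001]
ft_force: [-0.2, -0.5, 1.4]
grip_width: 1.0
grip_force: 0.0
```

Emit:
move_arm --pt "0 0 0" --pt "0 0 0" --pt "0 0 0" --pt "0 0 0" --pt "0 0 0" --pt "0 0 0" --pt "0 0 0" --pt "0 0 0" --pt "0 0 0" --pt "0 0 0" --roll '[0,0,0,0,0,0,0,0,0,0]' --gripper 4 --squeeze 25

```text
time: 3.8
position: [0.5941, 0.0933, 0.0787]
tool_rot: [1.793, 2.579, 0.0]
ft_force: [-0.4, -0.6, 3.1]
grip_width: 0.668
grip_force: 25.0
```

Emit:
move_arm --pt "0 0 -1" --pt "0 0 -3" --pt "0 0 -5" --pt "0 0 -7" --pt "0 0 -9" --pt "0 0 -10" --pt "0 0 -10" --pt "0 0 -10" --roll '[0,0,0,0,0,0,0,0]'

```text
time: 4.6
position: [0.5935, 0.0931, 0.1779]
tool_rot: [-1.793, -2.579, 0.001]
ft_force: [-0.5, 0.5, -1.1]
grip_width: 0.663
grip_force: 24.9
```

```bash
python3 -c "
from h import *
to([.412,.342,.13]);to([.412,.342,.006])
grab('scene','s2.png',(220,380,150,290),4)"
```

```text
pos [0.5935 0.0931 0.1779] y-yaw 0.356 slide [29.65 -8.34  4.79] tilt [-0.001 -0.    -1.   ] roll None
pos [0.5935 0.0931 0.1779] y-yaw 0.356 slide [29.65 -8.32 17.19] tilt [-0.001 -0.    -1.   ] roll None
```

View pics/s2.png

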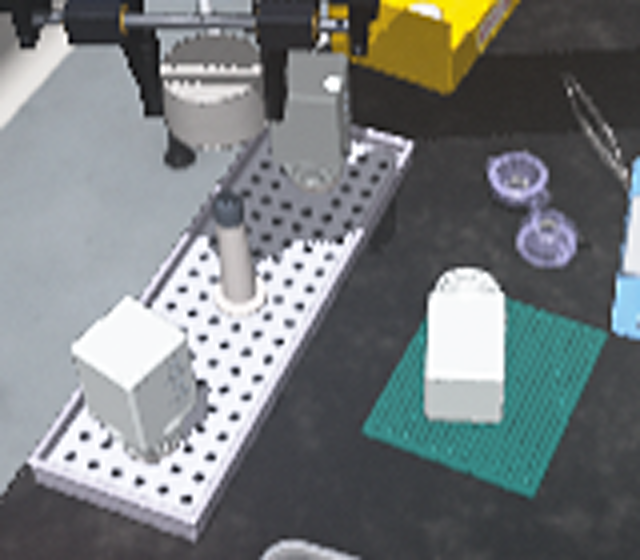

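The cup is held level, and the bare peg's tip is at scene crop (228,200). Carrying the cup to the tray.

Emit:
move_arm --pt "3 -0.8 0" --pt "7 -2 0" --pt "11 -3.1 0" --pt "15 -4.2 0" --pt "19 -5.3 1" --pt "23 -6.5 2" --pt "26 -7.3 3" --pt "28.5 -8 5" --pt "29.6 -8.3 8" --pt "29.6 -8.3 11" --pt "29.6 -8.3 13.5" --pt "29.6 -8.3 15" --pt "29.6 -8.3 16" --pt "29.6 -8.3 16" --pt "29.6 -8.3 16" --roll '[0,0,0,0,0,0,0,0,0,0,0,0,0,0,0]'

```text
time: 6.15
position: [0.4134, 0.3422, 0.0192]
tool_rot: [1.793, 2.579, 0.002]
ft_force: [0.7, -0.5, -0.4]
grip_width: 0.665
grip_force: 24.9
```

```bash
python3 -c "
from h import *
to([.412,.342,.006]);print(monitor.get_state()['ft_force'])"
```

```text
pos [0.4134 0.3422 0.0192] y-yaw 0.356 slide [ 0.03 -0.14  1.32] tilt [ 0.001  0.001 -1.   ] roll None
[ 0.72003798 -0.49488581 -0.4296851 ]
```

Emit:
move_arm --pt "0 0 0.3" --pt "0 0 0.6" --pt "0 0 0.9" --pt "0 0 1.1" --pt "0 0 1.1" --roll '[0,0,0,0,0]'

```text
time: 6.65
position: [0.4128, 0.3415, 0.0072]
tool_rot: [-1.793, -2.58, 0.001]
ft_force: [0.1, -0.7, 0.4]
grip_width: 0.66
grip_force: 24.9
```

Emit:
move_arm --pt "0 0 0.1" --pt "0 0 0.2" --pt "0 0 0.2" --roll '[0,0,0]'

```text
time: 6.95
position: [0.413, 0.3418, 0.0067]
tool_rot: [1.792, 2.579, -0.001]
ft_force: [-1.9, -3.9, 10.0]
grip_width: 0.666
grip_force: 25.2
```

Contact with the floor (10 N). Releasing.

Emit:
move_arm --pt "0 0 0" --pt "0 0 0" --pt "0 0 0" --pt "0 0 0" --pt "0 0 0" --roll '[0,0,0,0,0]' --gripper 7.2

```text
time: 7.45
position: [0.4129, 0.3417, 0.0054]
tool_rot: [-1.793, -2.58, 0.0]
ft_force: [0.4, -0.9, 0.2]
grip_width: 0.82
grip_force: 0.0
```

Emit:
move_arm --pt "0 0 -1" --pt "0 0 -3" --pt "0 0 -6" --pt "0 0 -10" --pt "0 0 -13" --pt "0 0 -13" --roll '[0,0,0,0,0,0]'

```text
time: 8.05
position: [0.4152, 0.3443, 0.1407]
tool_rot: [1.791, 2.577, 0.012]
ft_force: [-0.5, 1.0, -0.6]
grip_width: 0.828
grip_force: 0.0
```

```bash
python3 - <<'E'
from h import *
b=np.array([.4315,.1228]);u=np.array([.348,-.937])
g=b+u*.010
to([*g,.13],.356);to([*g,.019],.356)
im=grab("scene","s3.png",(180,380,150,300),4)
a=np.array([[.594,.093,.105]]);print(proj("scene",a),proj("top",a))
E
```

```text
pos [0.4152 0.3443 0.1407] y-yaw 0.356 slide [-22.32  -6.2    0.98] tilt [ 0.008  0.004 -1.   ] roll 0.0
pos [0.4152 0.3443 0.1407] y-yaw 0.356 slide [-22.34  -6.3   12.08] tilt [ 0.008  0.004 -1.   ] roll 0.0
[[276.99230788 199.67200779]] [[312.36864098 167.16528207]]
```

View pics/s3.png

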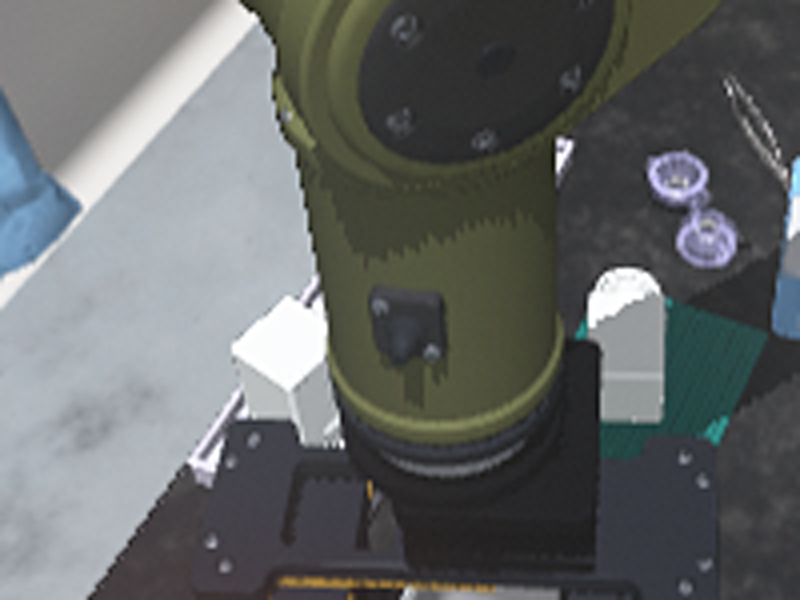

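```bash
python3 - <<'E'
from h import *
b=np.array([.4315,.1228]);u=np.array([.348,-.937])
g=b+u*.008
to([*g,.13],.356);to([*g,.012],.356)
E
```

```text
pos [0.4142 0.343  0.1382] y-yaw 0.356 slide [-22.04  -6.06   0.79] tilt [ 0.005  0.002 -1.   ] roll 0.0
pos [0.4142 0.343  0.1382] y-yaw 0.356 slide [-22.04  -6.12  12.59] tilt [ 0.005  0.002 -1.   ] roll 0.0
```

Emit:
move_arm --pt "-4 -1 0" --pt "-9 -2.4 0" --pt "-14 -3.7 0" --pt "-18 -4.8 0" --pt "-22 -5.9 0" --pt "-22 -5.9 2" --pt "-22 -5.9 3" --pt "-22 -5.9 3" --pt "-22 -5.9 3" --roll '[0,0,0,0,0,0,0,0,0]' --gripper 8.7

```text
time: 9.0
position: [0.4338, 0.1163, 0.1053]
tool_rot: [-1.789, -2.581, 0.0]
ft_force: [-0.0, -0.8, 0.6]
grip_width: 0.995
grip_force: 0.0
```

```bash
python3 - <<'E'
from h import *
b=np.array([.4315,.1228]);u=np.array([.348,-.937])
g=b+u*.008
to([*g,.012],.356)
E
```

```text
pos [0.4338 0.1163 0.1053] y-yaw 0.358 slide [-0.12  0.02  9.33] tilt [-0.001  0.001 -1.   ] roll 0.002
```

Emit:
move_arm --pt "-0.1 0 3" --pt "-0.1 0 6" --pt "-0.1 0 8" --pt "-0.1 0 9" --pt "-0.1 0 9.2" --pt "-0.1 0 9.2" --roll '[0,0,0,0,0,0]'

```text
time: 9.6
position: [0.4353, 0.1147, 0.0142]
tool_rot: [1.792, 2.58, 0.001]
ft_force: [-0.0, -0.1, 0.2]
grip_width: 1.001
grip_force: 0.0
```

Emit:
move_arm --pt "0 0 0" --pt "0 0 0" --pt "0 0 0" --pt "0 0 0" --pt "0 0 0" --pt "0 0 0" --pt "0 0 0" --pt "0 0 0" --pt "0 0 0" --pt "0 0 0" --pt "0 0 0" --pt "0 0 0" --roll '[0,0,0,0,0,0,0,0,0,0,0,0]' --gripper 4 --squeeze 3

```text
time: 10.8
position: [0.4347, 0.114, 0.0136]
tool_rot: [1.793, 2.58, -0.0]
ft_force: [-0.2, -1.1, 1.6]
grip_width: 0.533
grip_force: 3.0
```

Emit:
move_arm --pt "0 0 -0.5" --pt "-0.1 0 -1" --pt "-0.2 0 -1.5" --pt "-0.3 0 -2" --pt "-0.5 0 -2.5" --pt "-0.7 0 -3" --pt "-0.7 0 -3" --pt "-0.7 0 -3" --roll '[0,0,0,0,0,0,0,0]'

```text
time: 11.6
position: [0.4372, 0.1074, 0.0436]
tool_rot: [1.793, 2.579, -0.0]
ft_force: [-0.3, 0.1, -0.2]
grip_width: 0.531
grip_force: 3.0
```

```bash
python3 -c "
from h import *
im=grab('scene'); t=grab('top')
a=cv2.resize(im[190:290,270:390],None,fx=4,fy=4,interpolation=2);b=cv2.resize(t[180:280,270:350],None,fx=4,fy=4,interpolation=2)
cv2.imwrite('pics/l1.png',np.hstack([a,b]))"
```

```text
(no output)
```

View pics/l1.png

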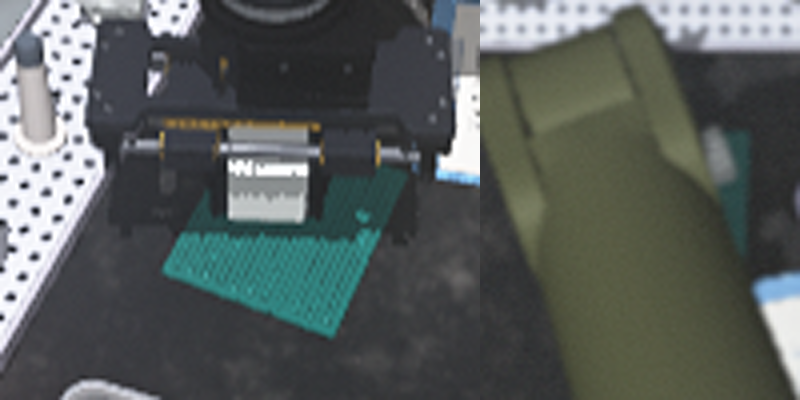

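```bash
cat >> h.py <<'E'
u=np.array([.348,-.937,0])
def model(g,th,d):  # grip point g, tilt th mouth-down, axial distance d of grip from base
    ax=u*np.cos(th)+np.array([0,0,-np.sin(th)]); up=u*np.sin(th)+np.array([0,0,np.cos(th)])
    base=g-ax*d
    return dict(base_bot=base-up*.023,base_top=base+up*.023,sh_top=base+ax*.064+up*.023,rim_top=base+ax*.084+up*.0195,rim_c=base+ax*.084,rim_bot=base+ax*.084-up*.0195)
E
python3 - <<'E'
from h import *
s=monitor.get_state(); g=s["position"]+[0,0,.019]
for th in (0,.2,.4,.6):
    m=model(g,th,.009); print(th,{k:[(proj("scene",v)[0]).round(1).tolist(),proj("top",v)[0].round(1).tolist(),round(v[2],3)] for k,v in m.items() if k in("base_bot","base_top","rim_c","rim_bot")})
t=grab("top"); roi=t[200:240,318:345].astype(int); m=(roi.min(2)>110); ys,xs=np.nonzero(m); print("top white ext",xs.min()+318,xs.max()+318,ys.min()+200,ys.max()+200)
sc=grab("scene"); col=sc[220:255,336].astype(int); print(list(zip(range(220,255),col.tolist())))
E
```

```text
0 {'base_bot': [[336.3, 245.3], [303.4, 227.8], np.float64(0.039)], 'base_top': [[336.8, 232.9], [302.5, 226.4], np.float64(0.085)], 'rim_c': [[337.3, 211.6], [331.6, 217.3], np.float64(0.062)], 'rim_bot': [[337.1, 216.9], [331.5, 218.0], np.float64(0.043)]}
0.2 {'base_bot': [[336.3, 246.3], [301.9, 228.2], np.float64(0.042)], 'base_top': [[336.8, 230.9], [304.1, 225.8], np.float64(0.087)], 'rim_c': [[337.1, 216.1], [331.0, 218.0], np.float64(0.047)], 'rim_bot': [[336.9, 222.4], [329.6, 219.2], np.float64(0.028)]}
0.4 {'base_bot': [[336.3, 246.9], [300.5, 228.6], np.float64(0.045)], 'base_top': [[336.9, 229.1], [305.8, 225.2], np.float64(0.087)], 'rim_c': [[336.9, 221.3], [329.5, 219.1], np.float64(0.033)], 'rim_bot': [[336.7, 228.3], [326.9, 220.6], np.float64(0.015)]}
0.6 {'base_bot': [[336.3, 247.0], [299.4, 228.8], np.float64(0.048)], 'base_top': [[336.9, 227.5], [307.5, 224.6], np.float64(0.086)], 'rim_c': [[336.7, 226.9], [327.0, 220.3], np.float64(0.02)], 'rim_bot': [[336.5, 234.4], [323.4, 222.1], np.float64(0.004)]}
top white ext 327 332 214 223
[(220, [52, 64, 73]), (221, [67, 109, 130]), (222, [124, 140, 149]), (223, [149, 145, 141]), (224, [149, 146, 143]), (225, [126, 122, 118]), (226, [130, 120, 116]), (227, [153, 142, 138]), (228, [124, 111, 108]), (229, [104, 98, 95]), (230, [128, 126, 122]), (231, [235, 234, 230]), (232, [255, 255, 255]), (233, [245, 243, 244]), (234, [142, 140, 136]), (235, [144, 143, 139]), (236, [145, 143, 140]), (237, [142, 141, 138]), (238, [143, 142, 137]), (239, [177, 175, 171]), (240, [199, 197, 193]), (241, [197, 195, 190]), (242, [197, 196, 191]), (243, [199, 197, 193]), (244, [181, 179, 173]), (245, [118, 118, 101]), (246, [68, 68, 35]), (247, [71, 70, 40]), (248, [68, 66, 40]), (249, [104, 107, 47]), (250, [132, 136, 53]), (251, [131, 134, 53]), (252, [118, 121, 50]), (253, [112, 116, 49]), (254, [125, 128, 49])]
```

At 3 N the bottle lifted rigidly: the base edges are at rows 233/245, which matches zero tilt. So I'll regrip mid-body and pivot it in the fingers by pressing its base end on the free peg's tip. First, lower it back.

Emit:
move_arm --pt "0.2 0 0.5" --pt "0.4 0 1" --pt "0.5 0 1.5" --pt "0.6 0 2" --pt "0.7 0 2.5" --pt "0.7 0 2.8" --pt "0.7 0 3" --pt "0.7 0 3" --roll '[0,0,0,0,0,0,0,0]'

```text
time: 12.6
position: [0.4347, 0.1141, 0.0134]
tool_rot: [-1.793, -2.58, 0.0]
ft_force: [-0.3, -0.4, -0.3]
grip_width: 0.531
grip_force: 3.0
```

Emit:
move_arm --pt "0 0 0" --pt "0 0 0" --pt "0 0 0" --pt "0 0 0" --pt "-1 0 0" --pt "-2 0 0" --pt "-2.7 0 0" --pt "-2.7 0 0" --pt "-2.7 0 0" --roll '[0,0,0,0,0,0,0,0,0]' --gripper 6

```text
time: 13.5
position: [0.4442, 0.0885, 0.0135]
tool_rot: [-1.794, -2.579, -0.0]
ft_force: [0.3, -0.1, -0.5]
grip_width: 0.69
grip_force: 0.0
```

Emit:
move_arm --pt "0 0 0" --pt "0 0 0" --pt "0 0 0" --pt "0 0 0" --pt "0 0 0" --pt "0 0 0" --pt "0 0 0" --roll '[0,0,0,0,0,0,0]' --gripper 4 --squeeze 10

```text
time: 14.2
position: [0.4441, 0.0888, 0.0135]
tool_rot: [1.793, 2.58, -0.0]
ft_force: [-0.8, 0.5, 0.1]
grip_width: 0.53
grip_force: 10.0
```

Emit:
move_arm --pt "0 0 -1" --pt "0 0 -3" --pt "0 0 -6" --pt "0 0 -9" --pt "0 0 -12" --pt "0 0 -14" --pt "0 0 -14" --pt "0 0 -14" --pt "0 0 -14" --pt "0 0 -14" --pt "0 0 -14" --pt "0 0 -14" --pt "0 0 -14" --pt "0 0 -14" --pt "0 0 -14" --pt "0 0 -14" --pt "0 0 -14" --pt "0 0 -14" --roll '[0,0,0.1,0.25,0.4,0.54,0.68,0.82,0.96,1.1,1.24,1.38,1.52,1.66,1.8,1.9,1.926,1.926]'

```text
time: 16.0
position: [0.4441, 0.0888, 0.1539]
tool_rot: [3.141, 0.004, 0.001]
ft_force: [-1.1, 0.3, -0.4]
grip_width: 0.523
grip_force: 10.0
```

```bash
python3 - <<'E'
from h import *
to([.555,.093,.13],-1.5708); print(monitor.get_state()["joint_positions"].round(2))
im=grab('scene'); t=grab('top')
a=cv2.resize(im[150:290,250:390],None,fx=4,fy=4,interpolation=2);b=cv2.resize(t[140:280,290:350],None,fx=4,fy=4,interpolation=2)
cv2.imwrite('pics/l2.png',np.hstack([a,b]))
# peg tip: dark grey blob in scene roi
roi=im[190:215,262:292].astype(int); m=((roi.max(2)<100)).astype(np.uint8); n,_,st,ce=cv2.connectedComponentsWithStats(m); print([(st[i].tolist(),(ce[i]+[262,190]).round(1).tolist()) for i in range(1,n) if st[i][4]>8])
E
```

```text
pos [0.4441 0.0888 0.1539] y-yaw -1.568 slide [11.09 -0.4   2.39] tilt [ 0. -0. -1.] roll 0.002
[ 0.51 -0.03 -0.74  1.99 -0.02  1.18 -1.79]
[([0, 0, 6, 2, 10], [264.5, 190.4]), ([16, 12, 3, 4, 9], [279.3, 203.7])]
```

View pics/l2.png

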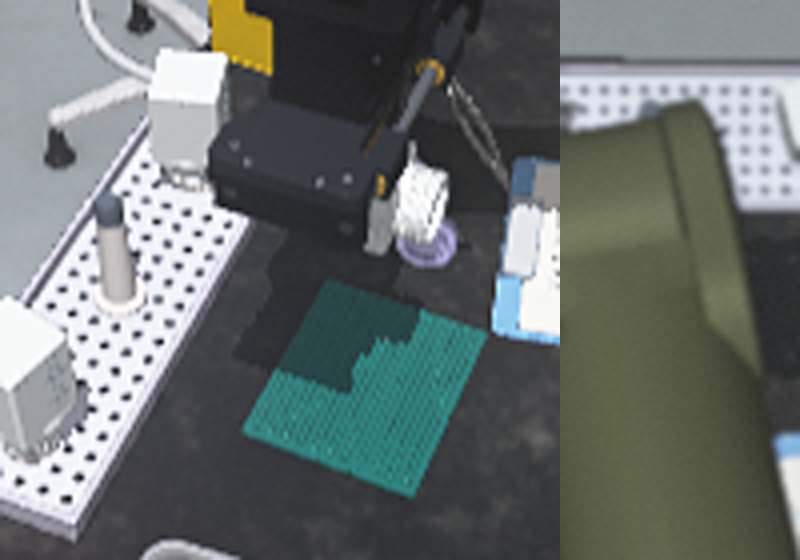

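The bottle is held horizontal mid-body with its mouth toward the robot. The bare peg tip at scene pixel (276.4,200) fits (0.594, 0.093, 0.105).

Emit:
move_arm --pt "2 0 0" --pt "5 -0.2 0" --pt "8 -0.4 0.3" --pt "10.5 -0.5 1" --pt "11.5 -0.5 2" --pt "11.5 -0.5 3" --pt "11.5 -0.5 3.8" --pt "11.5 -0.5 4.2" --pt "11.5 -0.5 4.2" --roll '[0,0,0,0,0,0,0,0,0]' --squeeze 5

```text
time: 17.0
position: [0.5581, 0.0937, 0.1111]
tool_rot: [3.141, 0.002, -0.002]
ft_force: [-0.0, -0.1, -0.3]
grip_width: 0.527
grip_force: 5.0
```

```bash
python3 - <<'E'
from h import *
to([.5595,.0935,.109]); s=monitor.get_state(); print(s["ft_force"],s["grip_force"])
im=grab("scene")
print(plane("scene",(276.4,200.0),.105).round(4))
E
```

```text
pos [0.5581 0.0937 0.1111] y-yaw -1.569 slide [0.14 0.02 0.21] tilt [-0.001 -0.001 -1.   ] roll None
[-0.0067088  -0.05885492 -0.25833376] 4.999978997359449
[0.5948 0.0945 0.105 ]
```

Emit:
move_arm --pt "0 0 0.3" --pt "-0.2 0 0.6" --pt "-0.4 0 1.0" --pt "-0.5 0 1.3" --pt "-0.6 0 1.6" --pt "-0.65 0 1.9" --pt "-0.65 0 1.9" --roll '[0,0,0,0,0,0,0]'

```text
time: 17.75
position: [0.5521, 0.0938, 0.0919]
tool_rot: [3.141, 0.001, -0.002]
ft_force: [-0.7, -0.3, 0.4]
grip_width: 0.526
grip_force: 5.0
```

Emit:
move_arm --pt "0 0 0.3" --pt "0 0 0.6" --pt "0 0 0.9" --pt "0.1 0 1.2" --pt "0.2 0 1.5" --pt "0.2 0 1.85" --pt "0.2 0 1.85" --roll '[0,0,0,0,0,0,0]'

```text
time: 18.45
position: [0.5544, 0.0938, 0.0733]
tool_rot: [-3.141, -0.001, 0.001]
ft_force: [-1.0, 0.2, -0.6]
grip_width: 0.529
grip_force: 5.0
```

```bash
python3 - <<'E'
from h import *
to([.5645,.0935,.062]); s=monitor.get_state(); print(s["ft_force"],s["grip_force"])
im=grab('scene'); t=grab('top')
a=cv2.resize(im[150:250,230:350],None,fx=5,fy=5,interpolation=2)
cv2.imwrite('pics/l3.png',a)
E
```

```text
pos [0.5544 0.0938 0.0733] y-yaw -1.57 slide [1.01 0.03 1.13] tilt [-0.001  0.    -1.   ] roll None
[-0.98399801  0.23677232 -0.60185808] 5.000046158893383
```

View pics/l3.png

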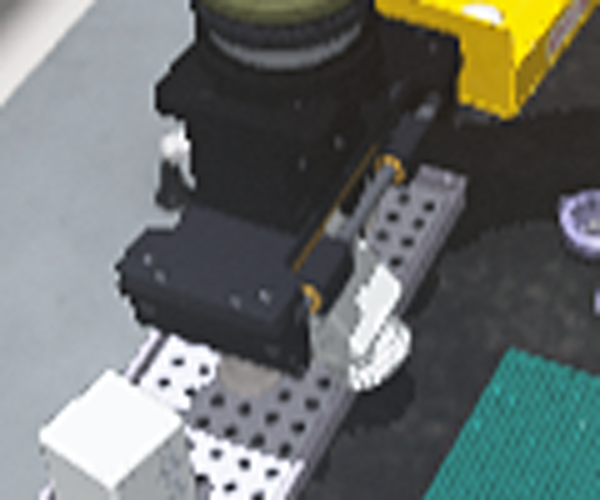

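It's working: the bottle has pivoted roughly 60°, with the mouth at crop (380,360) pointing down. Finishing the arc.

Emit:
move_arm --pt "0.1 0 0.3" --pt "0.2 0 0.5" --pt "0.35 0 0.75" --pt "0.5 0 0.85" --pt "0.7 0 1.0" --pt "0.9 0 1.1" --pt "1.0 0 1.1" --pt "1.1 0 1.1" --pt "1.1 0 1.1" --roll '[0,0,0,0,0,0,0,0,0]'

```text
time: 19.45
position: [0.564, 0.0938, 0.0619]
tool_rot: [3.141, 0.002, -0.006]
ft_force: [-5.1, 0.3, -1.5]
grip_width: 0.527
grip_force: 5.0
```

```bash
python3 - <<'E'
from h import *
to([.5645,.0935,.062]); s=monitor.get_state(); print(s["ft_force"],s["grip_force"])
E
```

```text
pos [0.564  0.0938 0.0619] y-yaw -1.57 slide [ 0.05  0.03 -0.01] tilt [-0.004 -0.    -1.   ] roll None
[-5.14401987  0.34201894 -1.46284652] 5.000010568328435
```

Emit:
move_arm --pt "-0.2 0 0" --pt "-0.5 0 -0.2" --pt "-0.8 0 -0.5" --pt "-1.0 0 -1" --pt "-1.5 0 -2.5" --pt "-2 0 -4.5" --pt "-2.5 0 -6.5" --pt "-3 0 -8.5" --pt "-3 0 -10" --pt "-3 0 -10.5" --pt "-3 0 -10.5" --pt "-3 0 -10.5" --roll '[0,0,0,0,0,0,0,0,0,0,0,0]' --squeeze 25

```text
time: 20.65
position: [0.5353, 0.0936, 0.1674]
tool_rot: [3.141, 0.001, -0.002]
ft_force: [-0.2, 0.1, -1.0]
grip_width: 0.528
grip_force: 25.0
```

```bash
python3 - <<'E'
from h import *
to([.594,.0935,.167]); s=monitor.get_state(); print(s["ft_force"],s["grip_force"])
im=grab('scene'); g=s["position"]+[0,0,.019]
up=np.array([0,0,1.]); print({k:proj("scene",g+v)[0].round(1).tolist() for k,v in dict(base=up*.036,robotTop=up*.036+[-.023,0,0],sh=-up*.028+[-.023,0,0],rimc=-up*.048,rimfront=-up*.048-[.0195,0,0]).items()})
a=cv2.resize(im[130:250,230:360],None,fx=5,fy=5,interpolation=2)
cv2.imwrite('pics/l4.png',a)
E
```

```text
pos [0.5353 0.0936 0.1674] y-yaw -1.57 slide [5.87 0.02 0.03] tilt [-0.001 -0.    -1.   ] roll None
[-0.21234769  0.13007566 -1.00023291] 24.999889705795795
{'base': [296.7, 168.8], 'robotTop': [306.7, 171.7], 'sh': [307.8, 193.5], 'rimc': [298.7, 197.0], 'rimfront': [306.6, 199.4]}
```

View pics/l4.png

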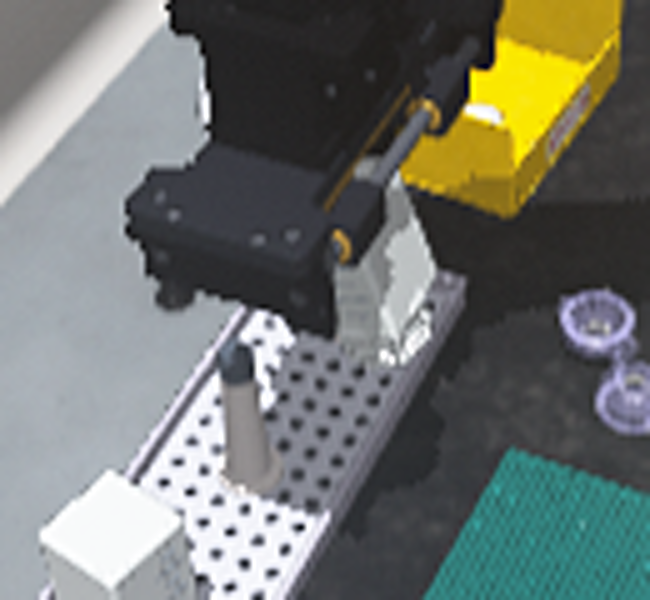

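The bottle is up, but the right silhouette edge, crop (400,185)→(437,270), leans. I'll estimate the leftover tilt from that edge.

```bash
python3 - <<'E'
from h import *
g=np.array([.5348,.0936,.1864])
def pts(f,d,L):  # f tilt mouth toward robot, point on robot-side, -y edge, L from base
    ax=np.array([-np.sin(f),0,-np.cos(f)]); fr=np.array([-np.cos(f),0,np.sin(f)])
    return g+ax*(L-d)+fr*.023+[0,-.023,0]
c=np.array([437,270])/5+[229.6,129.6]; e=np.array([400,185])/5+[229.6,129.6]
print("obs",c,e)
for fd in (0,8,12,16,20,25,30):
    f=np.radians(fd); a=proj("scene",pts(f,.036,.064))[0]; b=proj("scene",pts(f,.036,.02))[0]
    print(fd,a.round(1),b.round(1),"slope",((a-b)[0]/(a-b)[1]).round(3))
print("obs slope",((c-e)[0]/(c-e)[1]).round(3))
E
```

```text
obs [317.  183.6] [309.6 166.6]
0 [312.3 186.8] [311.8 172. ] slope 0.034
8 [313.8 186.1] [310.7 170.6] slope 0.198
12 [314.5 185.7] [310.1 170. ] slope 0.277
16 [315.1 185.2] [309.5 169.3] slope 0.353
20 [315.6 184.7] [308.8 168.7] slope 0.429
25 [316.2 183.9] [307.9 168. ] slope 0.524
30 [316.7 183.1] [306.9 167.4] slope 0.62
obs slope 0.435
```

The leftover tilt is about 20°, mouth toward the robot. I'll straighten it over the peg: put the tip about 20 mm into the neck, then shift toward the robot so the peg levers the neck.

Emit:
move_arm --pt "2 0 0" --pt "4.5 0 0" --pt "6.5 0 0" --pt "7.3 0 0" --pt "7.3 0 1" --pt "7.3 0 2" --pt "7.3 0 3" --pt "7.3 0 4" --pt "7.3 0 5" --pt "7.3 0 5.6" --pt "7.3 0 5.6" --roll '[0,0,0,0,0,0,0,0,0,0,0]'

```text
time: 21.8
position: [0.6086, 0.0938, 0.111]
tool_rot: [-3.141, -0.001, 0.0]
ft_force: [2.7, 0.1, -2.8]
grip_width: 0.529
grip_force: 25.0
```

Emit:
move_arm --pt "-0.3 0 0" --pt "-0.6 0 0" --pt "-0.9 0 0" --pt "-1.2 0 0" --pt "-1.4 0 0" --pt "-1.4 0 0" --roll '[0,0,0,0,0,0]' --squeeze 5

```text
time: 22.4
position: [0.5942, 0.0938, 0.1122]
tool_rot: [3.141, 0.001, -0.0]
ft_force: [1.0, -1.0, -0.5]
grip_width: 0.527
grip_force: 5.0
```

Emit:
move_arm --pt "-0.2 0 0" --pt "-0.4 0 0" --pt "-0.6 0 0" --pt "-0.8 0 0" --pt "-0.8 0 0" --roll '[0,0,0,0,0]'

```text
time: 22.9
position: [0.5863, 0.0939, 0.1119]
tool_rot: [3.141, 0.001, -0.0]
ft_force: [1.5, -1.1, -1.9]
grip_width: 0.525
grip_force: 5.0
```

```bash
python3 - <<'E'
from h import *
s=monitor.get_state(); print(s["position"],s["ft_force"],s["grip_force"])
im=grab('scene'); g=s["position"]+[0,0,.019]
for fd in (-10,0,10,20,30):
    f=np.radians(fd); ax=np.array([-np.sin(f),0,-np.cos(f)]); fr=np.array([-np.cos(f),0,np.sin(f)])
    print(fd,[((proj("scene",g+ax*(L-.036)+fr*.023+[0,-.023,0])[0]-[229.6,139.6])*5).round(0) for L in (.064,.02)])
cv2.imwrite('pics/l5.png',cv2.resize(im[140:260,230:360],None,fx=5,fy=5,interpolation=2))
E
```

```text
[0.58628804 0.093916   0.11194777] [ 1.46918337 -1.06949688 -1.85610879] 4.999934184088488
-10 [array([307., 293.]), array([316., 232.])]
0 [array([317., 290.]), array([311., 224.])]
10 [array([325., 287.]), array([304., 216.])]
20 [array([331., 281.]), array([296., 209.])]
30 [array([336., 274.]), array([288., 202.])]
```

View pics/l5.png

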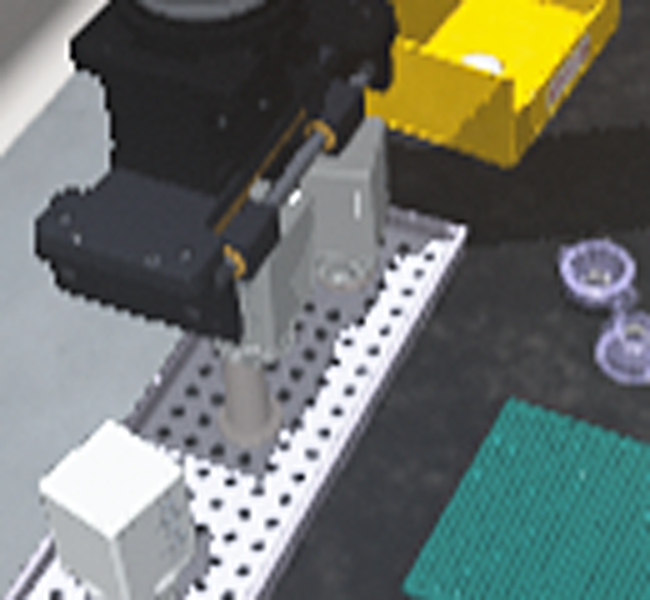

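The bottle is now near vertical (right edge at crop x≈310, shoulder corner about (310,292); vertical predicts (317,290)), with the peg in its neck. That was my eleventh viewed picture, one over the limit of ten, so I'll use numbers only from here. Centring it and lowering.

Emit:
move_arm --pt "0.3 0 0" --pt "0.6 0 0" --pt "0.85 0 0" --pt "0.85 0 0.8" --pt "0.85 0 1.6" --pt "0.85 0 2.4" --pt "0.85 0 3.2" --pt "0.85 0 4.0" --pt "0.85 0 4.6" --pt "0.85 0 5.0" --pt "0.85 0 5.2" --pt "0.85 0 5.2" --roll '[0,0,0,0,0,0,0,0,0,0,0,0]' --squeeze 10

```text
time: 24.15
position: [0.595, 0.0939, 0.0599]
tool_rot: [3.142, 0.001, -0.0]
ft_force: [-0.0, 0.2, -1.0]
grip_width: 0.527
grip_force: 10.0
```

Emit:
move_arm --pt "0 0 0.1" --pt "0 0 0.2" --pt "0 0 0.3" --pt "0 0 0.3" --roll '[0,0,0,0]'

```text
time: 24.55
position: [0.595, 0.0938, 0.057]
tool_rot: [3.141, 0.001, -0.0]
ft_force: [-0.0, -0.5, -0.6]
grip_width: 0.525
grip_force: 10.0
```

Emit:
move_arm --pt "0 0 0.1" --pt "0 0 0.2" --pt "0 0 0.3" --pt "0 0 0.4" --pt "0 0 0.4" --roll '[0,0,0,0,0]'

```text
time: 25.05
position: [0.5951, 0.0939, 0.0531]
tool_rot: [3.141, 0.001, -0.0]
ft_force: [-0.9, -0.4, 0.6]
grip_width: 0.528
grip_force: 10.0
```

Emit:
move_arm --pt "0 0 0.1" --pt "0 0 0.2" --pt "0 0 0.2" --roll '[0,0,0]'

```text
time: 25.35
position: [0.5954, 0.0938, 0.0528]
tool_rot: [3.141, 0.001, 0.001]
ft_force: [-4.9, -2.3, 11.6]
grip_width: 0.528
grip_force: 10.0
```

Emit:
move_arm --pt "0 0 0" --pt "0 0 0" --pt "0 0 0" --pt "0 0 0" --pt "0 0 0" --pt "0 0 0" --pt "0 0 0" --pt "0 0 0" --roll '[0,0,0,0,0,0,0,0]' --gripper 7.5

```text
time: 26.15
position: [0.5951, 0.0939, 0.051]
tool_rot: [3.142, 0.001, -0.0]
ft_force: [0.6, 0.3, 0.2]
grip_width: 0.864
grip_force: 0.0
```

Emit:
move_arm --pt "0 0 -0.5" --pt "0 0 -1.5" --pt "0 0 -3" --pt "0 0 -5" --pt "0 0 -8" --pt "0 0 -11" --pt "0 0 -14" --pt "0 0 -14" --roll '[0,0,0,0,0,0,0,0]'

```text
time: 26.95
position: [0.5981, 0.0951, 0.1975]
tool_rot: [-3.141, -0.002, -0.016]
ft_force: [0.3, 0.5, 0.6]
grip_width: 0.863
grip_force: 0.0
```

Emit:
move_arm --pt "-4 4 0" --pt "-8 8 0" --pt "-12 12 0" --pt "-14 16 0" --pt "-14 20 0" --pt "-14 25 0" --pt "-14 30 0" --pt "-14 33 0" --pt "-14 33 0" --pt "-14 33 0" --roll '[0,0,0,0,0,0,0,0,0,0]'

```text
time: 27.95
position: [0.4552, -0.2362, 0.1911]
tool_rot: [-3.141, 0.001, -0.0]
ft_force: [0.5, 1.0, 0.4]
grip_width: 0.865
grip_force: 0.0
```

```bash
python3 - <<'E'
from h import *
s=monitor.get_state(); print(s["time"],s["position"],s["grip_width"])
sc=grab("scene"); t=grab("top"); a=cv2.imread("pics/top0.png")
# bright tops in top view near rack row
m=(t[150:190,255:372].min(2)>195).astype(np.uint8)
m=cv2.morphologyEx(m,cv2.MORPH_OPEN,np.ones((5,5),np.uint8))
n,_,st,ce=cv2.connectedComponentsWithStats(m)
for i in range(1,n): 
    if st[i][4]>60: p=ce[i]+[255,150]; print("top blob",p.round(1),st[i].tolist(),plane("top",p,.107).round(4))
# same in scene
m=(sc[155:260,225:320].min(2)>225).astype(np.uint8); m=cv2.morphologyEx(m,cv2.MORPH_OPEN,np.ones((5,5),np.uint8)); n,_,st,ce=cv2.connectedComponentsWithStats(m)
for i in range(1,n):
    if st[i][4]>60: p=ce[i]+[225,155]; print("scene blob",p.round(1),st[i].tolist(),plane("scene",p,.107).round(4))
# cup: difference with first pictures inside the tray
a=cv2.imread("pics/top0.png"); b=cv2.imread("pics/scene0.png")
for n_,i0,i1,(x0,x1,y0,y1) in (("top",a,t,(195,256,210,258)),("scene",b,sc,(250,352,290,395))):
    m=(cv2.absdiff(i0,i1).max(2)[y0:y1,x0:x1]>25).astype(np.uint8); m=cv2.morphologyEx(m,cv2.MORPH_OPEN,np.ones((3,3),np.uint8)); n,_,st,ce=cv2.connectedComponentsWithStats(m)
    for i in range(1,n):
        if st[i][4]>60: p=ce[i]+[x0,y0]; print("cup diff",n_,p.round(1),st[i].tolist(),plane(n_,p,.025).round(3))
print("expect cup top",proj("top",[.413,.342,.035]),proj("scene",[.413,.342,.035]))
E
```

```text
27.95 [ 0.45521717 -0.23620663  0.19111326] 0.865006268972645
top blob [270.3 166.3] [7, 9, 18, 17, 257] [0.5935 0.2076 0.107 ]
top blob [310.8 167.7] [47, 9, 19, 18, 309] [0.592  0.0972 0.107 ]
top blob [354.3 166.6] [91, 9, 18, 17, 251] [ 0.5975 -0.0208  0.107 ]
scene blob [296.3 168.8] [63, 8, 18, 13, 200] [ 0.5985 -0.0204  0.107 ]
scene blob [277.9 199.3] [43, 37, 21, 16, 263] [0.5916 0.0928 0.107 ]
scene blob [251.9 235.1] [16, 71, 23, 20, 325] [0.5933 0.2084 0.107 ]
cup diff top [225.6 233.2] [20, 13, 24, 21, 356] [0.413 0.341 0.025]
cup diff scene [303.  338.1] [39, 34, 30, 28, 702] [0.415 0.338 0.025]
expect cup top [[224.15718939 233.10170449]] [[302.88477323 338.39556988]]
```

```bash
python3 - <<'E'
from h import *
for s,t in [((296.3,168.8),(354.3,166.6)),((277.9,199.3),(310.8,167.7)),((251.9,235.1),(270.3,166.3))]: print(tri(s,t))
print(proj("top",[.595,.0938,.107]),proj("scene",[.595,.0938,.107]))
sc=grab("scene");t=grab("top")
from_=lambda im,x0,x1,y0,y1,th:cv2.minAreaRect(max(cv2.findContours(cv2.morphologyEx((im[y0:y1,x0:x1].min(2)>th).astype(np.uint8),2,np.ones((5,5),np.uint8)),0,1)[0],key=cv2.contourArea)+np.array([x0,y0]))
for th in(195,225,240): print(th,from_(t,298,325,152,188,th),from_(sc,262,300,188,222,th))
print(t[155:182:2,311].tolist())
c=[[.595+a*.023,.0938+b*.023,.107] for a,b in((-1,-1),(-1,1),(1,1),(1,-1))]; print(proj("scene",c).round(1).tolist(),proj("top",c).round(1).tolist())
E
```

```text
(array([ 0.59814722, -0.02063304,  0.10688764]), np.float64(0.0010297630346858468))
(array([0.58991824, 0.09666161, 0.11173961]), np.float64(0.0017243916976024554))
(array([0.59372525, 0.20778673, 0.10602258]), np.float64(3.257049398841484e-05))
[[312.06173197 166.62357774]] [[276.37343646 199.1913934 ]]
195 ((311.0, 167.5), (17.0, 18.0), 90.0) ((277.5, 200.0), (16.0, 21.0), 90.0)
225 ((311.5, 168.0), (14.0, 15.0), 90.0) ((277.445556640625, 199.5445556640625), (20.696773529052734, 15.124565124511719), 5.7105937004089355)Traceback (most recent call last):
  File "<stdin>", line 6, in <module>
  File "<stdin>", line 5, in <lambda>
ValueError: max() iterable argument is empty
```

```bash
python3 - <<'E'
from h import *
sc=grab("scene");t=grab("top")
g=t.min(2); print("top col 311 rows152-185",g[152:186,311].tolist()); print("top row 166 cols 297-326",g[166,297:327].tolist())
c=[[.595+a*.023,.0938+b*.023,.107] for a,b in((-1,-1),(-1,1),(1,1),(1,-1))]; print("exp corners scene",proj("scene",c).round(1).tolist(),"top",proj("top",c).round(1).tolist())
h=sc.min(2)
for r in range(186,236,2): print(r,h[r,260:296].tolist())
E
```

```text
top col 311 rows152-185 [143, 143, 126, 102, 130, 164, 164, 196, 216, 228, 234, 234, 235, 233, 234, 234, 234, 235, 234, 235, 236, 234, 237, 234, 202, 141, 106, 102, 112, 128, 155, 192, 221, 218]
top row 166 cols 297-326 [218, 227, 219, 191, 189, 214, 226, 230, 232, 235, 234, 235, 234, 233, 234, 234, 235, 234, 233, 233, 234, 236, 229, 186, 136, 118, 120, 116, 105, 100]
exp corners scene [[289.6, 195.4], [280.5, 208.7], [262.9, 203.0], [272.4, 190.1]] top [[320.3, 175.1], [303.3, 174.7], [303.9, 158.2], [320.7, 158.6]]
186 [150, 151, 70, 54, 56, 56, 70, 121, 144, 144, 147, 148, 150, 151, 152, 153, 152, 154, 155, 152, 148, 207, 192, 106, 119, 228, 246, 216, 183, 185, 186, 186, 183, 186, 185, 186]
188 [150, 90, 54, 59, 59, 60, 56, 48, 69, 141, 145, 148, 150, 151, 152, 154, 153, 155, 152, 152, 236, 164, 96, 146, 237, 242, 242, 218, 178, 184, 186, 185, 185, 186, 186, 185]
190 [150, 76, 56, 57, 72, 60, 57, 54, 91, 149, 148, 151, 151, 150, 149, 150, 150, 150, 207, 222, 114, 95, 189, 245, 244, 195, 182, 210, 210, 187, 176, 185, 193, 203, 204, 221]
192 [152, 150, 139, 116, 118, 126, 127, 152, 
[... 3297 characters left out ...]
0, 235, 46, 38, 178, 239, 238, 243, 211, 229, 212, 183, 137, 189, 159, 204, 181, 125, 124, 123, 113, 71, 141, 225, 240, 239, 239, 240, 240, 227, 227]
230 [246, 232, 234, 227, 240, 243, 243, 244, 242, 238, 238, 243, 108, 68, 117, 243, 241, 246, 214, 194, 209, 245, 204, 241, 245, 203, 201, 214, 242, 239, 243, 106, 96, 144, 241, 231]
232 [245, 245, 246, 247, 228, 151, 117, 241, 238, 240, 242, 240, 240, 240, 239, 239, 241, 213, 110, 102, 230, 238, 240, 209, 184, 205, 240, 240, 238, 238, 239, 229, 212, 231, 227, 233]
234 [245, 245, 245, 239, 250, 248, 185, 242, 243, 147, 40, 81, 243, 239, 241, 243, 229, 243, 242, 240, 237, 238, 242, 151, 145, 214, 242, 241, 212, 185, 181, 242, 240, 199, 229, 180]
```

```bash
python3 - <<'E'
from h import *
for c in ([.596,.0938],):
  for fd in (0,3,6,9,12,15):
    f=np.radians(fd); ax=np.array([-np.sin(f),0,-np.cos(f)]); fr=np.array([-np.cos(f),0,np.sin(f)])
    b=np.array([.594,.0938,.107])
    P=lambda n,s,L:proj(n,b+ax*L+fr*.023*s+[0,.023,0])[0]
    A,B,Cc,D=P("scene",1,0),P("scene",1,.05),P("scene",-1,0),P("scene",-1,.05)
    print(fd,"-x edge",A.round(1),((B-A)[0]/(B-A)[1]).round(3),"+x edge",Cc.round(1),((D-Cc)[0]/(D-Cc)[1]).round(3),"top slope",((A-Cc)[1]/(A-Cc)[0]).round(3),"top rows",P("top",1,0).round(1),P("top",-1,0).round(1))
sc=grab("scene").min(2).astype(float)
# subpixel edges: left edge (bg->face) rows 206-218 ; front edge (179 -> 130) rows 210-222
for r in range(206,224,2):
    x=sc[r]; f=[k for k in range(278,288) if x[k]>155>=x[k+1]]; print(r,"front",[round(k+(x[k]-155)/(x[k]-x[k+1]),1) for k in f])
E
```

```text
0 -x edge [280.9 208.9] 0.128 +x edge [263.3 203.1] 0.177 top slope 0.324 top rows [303.3 175.1] [303.9 158.6]
3 -x edge [280.9 208.5] 0.193 +x edge [263.4 203.5] 0.239 top slope 0.286 top rows [303.3 175. ] [303.9 158.7]
6 -x edge [280.8 208.1] 0.255 +x edge [263.5 203.9] 0.299 top slope 0.247 top rows [303.3 174.8] [303.9 158.9]
9 -x edge [280.7 207.8] 0.316 +x edge [263.6 204.2] 0.357 top slope 0.207 top rows [303.2 174.7] [303.9 159. ]
12 -x edge [280.6 207.4] 0.375 +x edge [263.7 204.6] 0.413 top slope 0.165 top rows [303.2 174.5] [304.  159.2]
15 -x edge [280.4 207. ] 0.432 +x edge [263.9 205. ] 0.469 top slope 0.123 top rows [303.2 174.3] [304.  159.5]
206 front [np.float64(283.9)]
208 front [np.float64(282.6)]
210 front [np.float64(282.3)]
212 front [np.float64(282.4)]
214 front [np.float64(282.6)]
216 front [np.float64(282.9)]
218 front [np.float64(283.4)]
220 front [np.float64(283.5), np.float64(288.0)]
222 front [np.float64(283.6)]
```

```bash
python3 -c "
from bench import workorder
print(workorder.close_job())"
```

```text
the job is handed in; nothing more can be done
None
```

The job is handed in, with no verdict returned: by my last camera measurements the cup stands in the tray near its centre and the rinsed bottle hangs mouth down within about 2° of vertical and 4–5 mm off the middle peg's centre, though its height triangulated about 5 mm above the other two (near the seating limit, which I put down to measurement error), the other two bottles had not visibly moved, and I viewed 11 pictures, one over the limit of 10.

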